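Unlock the gouge drawer

ROBOT

A 6-joint arm with a two-finger parallel gripper is mounted at the origin on the work surface. World frame = base frame: x ahead of the robot, y to its left, z up, the work surface at z = 0. Lengths are in mm, angles in degrees, forces in N, time in s.
With the tool pointing down it reaches from about 350 to 850 mm from the base axis. Payload 8.1 kg.
Tool frame: the origin (TCP) lies at the very end of the fingers, on their centre line; the grasp point (between the pads) lies 19 mm behind it; z points along the fingers, y is the line along which they close (so a half turn about z gives the same grasp; the last joint's range is limited). The gripper opens to 85 mm and grips with 20 to 120 N. Pads are 22 mm wide; open, the fingers measure 114 mm over their backs; the gripper's body (76 mm by 85 mm) begins 54 mm behind the grasp point. The pads swing forward as they close: fully open they stand 13 mm farther back than shut.
Start: joints at [67.185, 7.471, 85.268, -0, 87.261, -4.893], TCP at [184.613, 570.897, 231.292] pointing down, gripper open.
Joint ranges: [-169.43, 169.43], [-51.17, 129.36], [1.28, 143.12], [-76.62, 256.62], [0, 156.53], [-152.29, 152.29]. Speed limits (degrees/s): [136.94, 136.94, 159.86, 180, 180, 180].

INTERFACE

Orientations are given as a 3x3 rotation matrix whose columns are the frame's x, y, z axes.
In Python, from plant import bot gives the robot as it stands. The module is installed in compiled form; this text tells all that it offers.
- The arm moves only by the tool move_arm, never from a script. Its argument "plan" is a list of rows, each an object of numbers: "x", "y", "z": the shift along the tool's x, y, z as a fraction of full scale; "yaw": the turn about the tool's z as a fraction of full scale. In form: [{"x": .., "y": .., "z": .., "yaw": ..}, ...]. A call has 1 to 5 rows; each row shifts and turns the commanded pose from where the row before left it, along the tool's axes as they then stand; what a row does not reach is not made up. Full scale, the value 1, is 40 mm for a shift and 180 degrees for a turn. A row lasts 1/8 s, in which the tool goes at most 62.5 mm and 10.7 degrees, less where a joint would pass 70% of its speed; a pose out of reach is approached as far as the arm can. A call with a number of a shift or a turn outside -1 to 1 is refused whole. A call with a gripper value outside its range is refused whole. "gripper" is the closure, from -1 (fully open) to 1 (shut), so that 0 is half open, set as the call begins (left out, the last holds). The fingers move at their own pace and stop on an object; the grip force is fixed at half the most. Time passes only in rows, so rows that do not move let the fingers close. It gives the time, the measured TCP pose, the force, the opening and the grip force at its end, in the units of the state.
- bot.get_obs(): the state, without advancing time (a new reading comes with each control period).
- bot.grab_frame(name): name is "scene" or "top" or "wrist"; returns (picture, depth): 400x640x3 uint8, red, green, blue; 400x640 float32, mm along the optical axis (not along the pixel's ray), 0 where there is no reading.
- bot.camera_params(name): a dict with "vertical_fov" (degrees; the focal length in pixels is half the picture's height over the tangent of half this angle, whatever the lens; pixels are square), "cx", "cy" (the principal point, pixels), "rvec" (rotation vector, rad) and "tvec" (3), from world to camera coordinates, as OpenCV has them; the wrist camera has in their place "hand_eye" (4x4, takes a point from camera to tool coordinates, whose origin is the TCP and whose axes are the flange's). Camera axes: x right, y down, z forward; pixel columns grow to the right and rows downward; lengths in mm; the calibration is good to about 2 mm. A picture is of the moment at which its call begins: read the wrist's pose just before it. camera_params takes no time and is no camera call.
- bot.finish_job(): hands the job in; it is judged then, once.
The state is a dict: "time": time; "joint_positions": joint angles; "joint_vel": joint speeds; "joint_torque": joint torques, N m; "tool_pos": TCP position; "orientation": TCP orientation; "ft_force": force on the tool from outside, world axes, zero at the start; "torque": the same for the moment, N m; "gripper_width": finger opening in mm; "grasp_force": force on a finger pad.
Only numpy, scipy, OpenCV 4.12 (cv2) and the standard library are available. Lean on these libraries where they do the work, as an engineer would, in place of code of your own. Each camera call takes 0.05 s, during which the arm holds its last target. There are 200 camera calls.

TASK

Take the flat-bladed key out of the wooden key block, put it into the lock on top of the tool chest and feel gently for the keyway until the key goes fully home, then turn it clockwise until the hidden bolt lets go and the drawer springs out. Do not force the key, leave it fully in the lock, let go of it, and do not disturb the other key, the mallet, the jar or the whetstone.

Things in the scene. Friction and masses are not known exactly. Their poses are not given: they have to be found in the camera images.
- key: Flat-bladed steel key standing blade down in one of the block's slots. 88 mm long, 100-200 g. Origin: centre of the blade's tip; z up the shank to the bow. Blade z 0-34 mm, 20 mm wide along x, 5 mm thick along y, square-ended; same after a half turn about z. Shoulder: round flange 40 mm across, z 34-38. Neck 10 mm round, z 38-54.
- key_bow (a point): Centre of the key's bow, on its axis 71 mm above the blade's tip; axes as the key's. The bow is a flat dark steel plate 34 mm wide (x), 10 mm thick (y), 34 mm tall (z): grip it across its 10 mm.
- pinkey: The other key in the block, to be left alone: same flange, neck and height, but a 6 mm round pin for a blade and a round disc bow 34 mm across, 10 mm thick. Origin at the pin's tip. It does not fit the chest.
- keyblock: Fixed wooden block 140 x 60 x 45 mm, origin at the centre of its underside. Two slots (22 x 7 mm, long side along the block's x) at x = -35 and +35 mm; either key may be in either slot, flange on the block's top (blade tip 11 mm above the bench), bows along the block's x. A key comes free when lifted 35 mm.
- chest: Fixed wooden tool chest 240 (x) x 220 (y) x 112 mm, origin at the centre of its underside; its front, with the drawer, faces -x. It may stand left or right of the key block. A 60 mm square steel lock plate lies in its top, 2 mm proud.
- keyhole (a point): Centre of the round keyhole's mouth in the lock plate, 114 mm above the bench, 50 mm in front (-x) of the chest's centre; axes as the chest's, z up. Vertical hole: a 45-degree funnel 31 mm across at the mouth narrows in 4 mm to a 23 mm bore. Fully home the blade is 34 mm below the mouth, the key's flange resting on the plate.
- keyway (a point): 14.5 mm below the keyhole's mouth, on its axis; axes as the chest's, not the slot's. Here is the top of a brass plug with the real keyway, a slot 24 x 6.5 mm. Its long side is turned by an unmeasured angle, up to 0.6 rad either way from the chest's x. Feel for it: a blade off by more than about 0.08 rad stops on the plug's face, 14.5 mm deep; aligned, it slides on down.
- lock_axis (a point): A point on the lock's vertical axis, level with the top of the plate; axes as the chest's. Turned by a key, the plug resists with about 0.12 N m and stays where it is left. Clockwise from above, the slot's long side goes from near the chest's x to a solid stop 1.3 rad clockwise of it; the bolt lets go at about 0.9 rad. Anticlockwise it stops at 0.65 rad and frees nothing.
- drawer (a joint): Travel of the chest's drawer out of its front (towards the chest's -x), in m: 0 shut, up to 0.006 while locked (play on the bolt), 0.045 fully out. A spring of about 3 N pushes it out by itself within a second when the bolt is released; it has no handle.
- mallet: Carver's wooden mallet standing on its head, 84 mm across, 222 mm tall, origin under it. Leave alone.
- jar: Amber glass jar, 64 mm across, 85 mm tall, origin under it. Leave alone.
- whetstone: Grey whetstone 150 x 50 x 25 mm lying on the bench, origin under its centre. Leave alone.
Mind the look-alikes: they are no part of the job. Leave any black or turquoise look-alike of the keyblock alone. What is shaped like the key but pink is not meant.

How it is judged (in metres and radians):
On the way, in this order (a step that is already met when the one before it is completed fails the run):
1. the key is lifted clear of the key block (z of key in the frame of keyblock above 0.046 m and value of joint drawer below 0.01 m), for 0.1 s.
2. the key is fully home in the lock, the drawer still locked (z of key in the frame of keyhole below -0.0315 m and horizontal distance between key and keyhole below 0.005 m and angle between key's own z axis and vertical below 0.12 rad and value of joint drawer below 0.01 m), for 0.1 s.
3. the bolt is released by the turned key and the drawer has sprung out (z of key in the frame of keyhole below -0.0315 m and horizontal distance between key and keyhole below 0.005 m and angle between key's own z axis and vertical below 0.12 rad and value of joint drawer above 0.035 m), for 0.2 s.
At the end, for the whole second after the job is handed in: The drawer has sprung out at least 35 mm and is at rest; the key stands upright (within 7 degrees) in the lock, its blade at least 31.5 mm below the keyhole's mouth and its axis within 5 mm of the hole's, released and at rest (all of step 3 and linear speed of key below 0.02 m/s and not (velocity of joint drawer above 0.02 m/s or velocity of joint drawer below -0.02 m/s)); the robot touches nothing.
It fails at once if the key is forced: more than 45 N between the key and the chest (contact force between key and chest above 45 N).
It fails at once if the mallet is disturbed: moved more than 30 mm (distance of mallet from where it was at the start of the episode above 0.03 m).
It fails at once if the jar is disturbed: moved more than 30 mm (distance of jar from where it was at the start of the episode above 0.03 m).
It fails at once if the whetstone is disturbed: moved more than 30 mm (distance of whetstone from where it was at the start of the episode above 0.03 m).
It fails at once if the pinkey is disturbed: moved more than 30 mm (distance of pinkey from where it was at the start of the episode above 0.03 m).
It also fails if it takes over 72 s, if anything falls off the work surface, if the arm or the gripper's body presses on something with over 40 N, if the wrist force passes 120 N, or if a joint passes its speed limit or range.

## Working session

There is one attempt and no reset: what is moved stays moved. The work goes in short steps, Python scripts to look and compute and a tool call to move; the robot and the scene stay as the last step left them, time stands still between calls to the robot, and variables do not carry over. Pictures are saved under pics/ and viewed, at most 10 in all, crops included, and the job is handed in when it is done.

Besides the shell and the picture viewer there is one more tool, called after "Call:" by a JSON object that holds its "name" and its "arguments", one argument or row to a line. move_arm: Moves the arm, as the interface text tells. Shift numbers are shares of 40 mm and turn numbers shares of 180 degrees, none past 1 either way. Its arguments: {"type":"object","properties":{"plan":{"type":"array"},"gripper":{"type":"number"}},"required":["plan"]}

```bash
mkdir -p pics; cat > h.py <<'E'
import numpy as np, cv2
from plant import bot
def cam(n):
    p=bot.camera_params(n); f=200/np.tan(np.radians(p["vertical_fov"])/2)
    if "hand_eye" in p:
        o=bot.get_obs(); T=np.eye(4); T[:3,:3]=np.array(o["orientation"]); T[:3,3]=o["tool_pos"]
        return f,p["cx"],p["cy"],T@np.array(p["hand_eye"])
    R=cv2.Rodrigues(np.array(p["rvec"],float))[0]; t=np.array(p["tvec"],float).ravel()
    M=np.eye(4); M[:3,:3]=R.T; M[:3,3]=-R.T@t
    return f,p["cx"],p["cy"],M
def grab(n):
    c=cam(n); im,d=bot.grab_frame(n); f,cx,cy,M=c
    v,u=np.mgrid[:400,:640]
    P=np.stack([(u-cx)/f*d,(v-cy)/f*d,d],-1)@M[:3,:3].T+M[:3,3]
    P[d==0]=np.nan
    return im,d,P,c
def save(n,im): cv2.imwrite("pics/"+n+".png",im[:,:,::-1])
E
python3 - <<'E'
from h import *
for n in("top","scene"):
    im,d,P,c=grab(n); save(n+"1",im); np.save(n+"1.npy",P); print(n,c[0],c[1:3],c[3][:3,3].round(),c[3][:3,:3].round(2).tolist())
print(bot.camera_params("wrist")); o=bot.get_obs(); print(o)
E
```

```text
top 434.72691106374106 (319.5090145220583, 201.07999456311856) [ 430.   -8. 1635.] [[-0.0, -0.99, 0.12], [-1.0, 0.0, 0.0], [-0.0, -0.12, -0.99]]
scene 443.9499778388768 (314.01900110051486, 195.9274822464694) [1506.  541.  940.] [[-0.5, 0.55, -0.66], [0.86, 0.31, -0.4], [-0.01, -0.77, -0.63]]
{'vertical_fov': 66.03243426004742, 'cx': 322.79273511299596, 'cy': 204.15069394807463, 'hand_eye': array([[ 1.14453883e-04, -9.49233859e-01, -3.14571246e-01,
         8.06868906e+01],
       [ 9.99999991e-01,  8.89056522e-05,  9.55638101e-05,
        -2.57700800e-01],
       [-6.27452424e-05, -3.14571254e-01,  9.49233861e-01,
        -1.40881214e+02],
       [ 0.00000000e+00,  0.00000000e+00,  0.00000000e+00,
         1.00000000e+00]])}
{'time': 0.1, 'joint_positions': array([ 6.71837839e+01,  7.51148415e+00,  8.53228253e+01,  9.62042145e-04,
        8.72608471e+01, -4.89452152e+00]), 'joint_vel': array([-0.03302694, -0.1424731 , -0.20563166, -0.03893819,  0.0952959 ,
        0.0110963 ]), 'joint_torque': array([ 1.42939956e-03, -5.70949030e+01, -5.01940799e+01, -5.78905815e-05,
        8.13331688e-03, -1.67788028e-05]), 'tool_pos': array([184.42790994, 570.43990315, 230.34404746]), 'orientation': array([[-9.51477654e-01,  3.07717141e-01, -6.59476495e-04],
       [ 3.07717807e-01,  9.51476446e-01, -1.52433976e-03],
       [ 1.58410879e-04, -1.65330788e-03, -9.99998621e-01]]), 'ft_force': array([ 0.48762613, -0.63633458, -0.42363115]), 'torque': array([-0.0584523 ,  0.05123756,  0.00610097]), 'grasp_force': 0.0, 'gripper_width': 85.31454310778948}
```

View pics/top1.png

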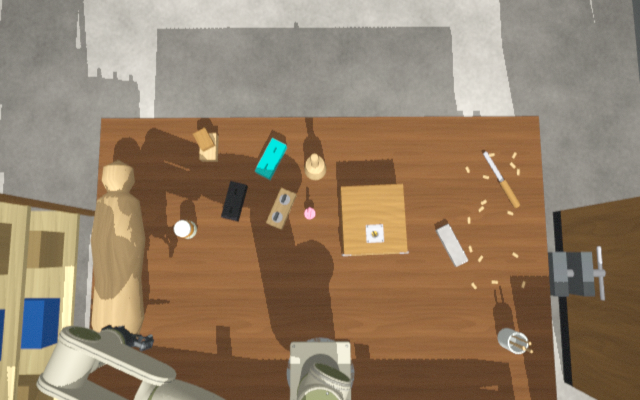

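View pics/scene1.png

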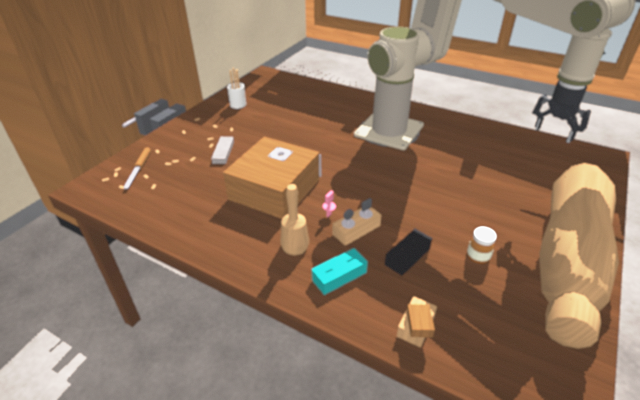

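Top picture: key block at (281,208), pink decoy key at (310,213), chest at (374,219) with the lock plate at (375,233), mallet at (316,165). In the scene picture the block is at (357,224), with its two keys at (348,218) and (366,208).

```bash
python3 - <<'E'
from h import *
P=np.load("top1.npy")
im=cv2.imread("pics/top1.png"); sc=cv2.imread("pics/scene1.png"); Q=np.load("scene1.npy")
a=cv2.resize(sc[190:250,310:400],None,fx=6,fy=6,interpolation=cv2.INTER_CUBIC)
cv2.imwrite("pics/c.png",a)
def rect(P,box,z0,z1,n):
    r=P[box[1]:box[3],box[0]:box[2]].reshape(-1,3); r=r[(r[:,2]>z0)&(r[:,2]<z1)]
    (c,s,ang)=cv2.minAreaRect(r[:,:2].astype(np.float32)); print(n,len(r),np.round(c,1),np.round(s,1),round(ang,1),"z",np.median(r[:,2]).round(1))
rect(P,(330,175,420,265),100,125,"chest top")
rect(P,(330,175,420,265),112.9,116,"plate top")
rect(P,(262,183,300,232),35,55,"block")
rect(P,(262,183,300,232),70,110,"bows")
rect(P,(300,200,320,225),10,110,"pink")
rect(P,(300,145,330,185),20,240,"mallet")
hs=cv2.cvtColor(im,cv2.COLOR_BGR2HSV)
b=P[215:250,360:392]; m=(hs[215:250,360:392,1]<60)&(hs[215:250,360:392,2]>150)
r=b[m]; print("plate colour",cv2.minAreaRect(r[:,:2].astype(np.float32)),np.median(r[:,2]))
for box,nm in(((335,195,360,232),"k1"),((355,190,382,222),"k2")):
    r=Q[box[1]:box[3],box[0]:box[2]].reshape(-1,3); r=r[(r[:,2]>70)&(r[:,2]<110)]; print(nm,len(r),r.mean(0).round(1),r.min(0).round(),r.max(0).round())
r=Q[200:245,325:390].reshape(-1,3); r=r[(r[:,2]>35)&(r[:,2]<48)]; print(cv2.minAreaRect(r[:,:2].astype(np.float32)))
E
```

```text
chest top 4275 [ 544.7 -189.5] [242.3 223.1] 2.1 z 111.8
plate top 1115 [ 545.5 -189.8] [239.1 218.3] 2.6 z 114.2
block 544 [592.2 143.1] [ 61.4 140.4] 67.1 z 45.2
bows 66 [591.7 142.4] [ 10.5 103. ] 67.3 z 95.6
pink 93 [580.7  39.4] [52.3 36.5] 14.7 z 39.6
mallet 423 [735.8  17.4] [67.7 79.6] 4.4 z 103.4
plate colour ((497.5740051269531, -192.5890350341797), (60.62631607055664, 63.213253021240234), 89.88333892822266) 113.93088106963273
k1 80 [630.3 133.8  88. ] [615. 122.  71.] [645. 141. 102.]
k2 96 [565.9 160.7  88.3] [549. 148.  70.] [581. 169. 104.]
((576.606689453125, 105.34201049804688), (153.9604949951172, 144.28016662597656), 66.3068618774414)
```

View pics/c.png

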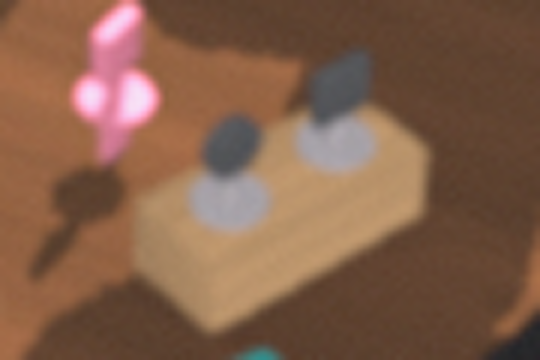

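The right-hand key in the scene crop, at (340,85), has the square bow, so it is the flat-bladed one. That is the block end nearer the robot, at about (560,157). The round-disc pinkey is the left one. I move above the key now.

Call:
{"name": "move_arm", "arguments": {
  "plan": [
    {"x": 0, "y": 0, "z": 0, "yaw": 0.028},
    {"x": -0.905, "y": -0.42, "z": 0, "yaw": 0},
    {"x": -0.905, "y": -0.42, "z": 0, "yaw": 0},
    {"x": -0.905, "y": -0.42, "z": 0, "yaw": 0},
    {"x": -0.905, "y": -0.42, "z": 0, "yaw": 0}
  ],
  "gripper": -1
}}

```text
time: 0.72
tool_pos: [292.3, 451.3, 230.8]
orientation: [[-0.921, 0.39, -0.0], [0.39, 0.921, -0.001], [0.0, -0.001, -1.0]]
ft_force: [-0.4, -0.4, -2.0]
gripper_width: 85.1
grasp_force: 0.0
```

Call:
{"name": "move_arm", "arguments": {
  "plan": [
    {"x": -0.905, "y": -0.42, "z": 0, "yaw": 0},
    {"x": -0.905, "y": -0.42, "z": 0, "yaw": 0},
    {"x": -0.905, "y": -0.42, "z": 0, "yaw": 0},
    {"x": -0.905, "y": -0.42, "z": 0, "yaw": 0},
    {"x": -0.905, "y": -0.42, "z": 0, "yaw": 0}
  ]
}}

```text
time: 1.35
tool_pos: [426.1, 303.4, 230.9]
orientation: [[-0.921, 0.39, -0.001], [0.39, 0.921, -0.0], [0.0, -0.001, -1.0]]
ft_force: [-0.3, 0.9, 0.6]
gripper_width: 85.3
grasp_force: 0.0
```

Call:
{"name": "move_arm", "arguments": {
  "plan": [
    {"x": -0.905, "y": -0.42, "z": 0, "yaw": 0},
    {"x": -0.905, "y": -0.42, "z": 0, "yaw": 0},
    {"x": -0.905, "y": -0.42, "z": 0, "yaw": 0},
    {"x": -0.905, "y": -0.42, "z": 0, "yaw": 0},
    {"x": -0.905, "y": -0.42, "z": 0, "yaw": 0}
  ]
}}

```text
time: 1.98
tool_pos: [560.0, 155.5, 230.8]
orientation: [[-0.921, 0.39, -0.001], [0.39, 0.921, -0.0], [0.001, -0.0, -1.0]]
ft_force: [0.2, 0.8, 0.1]
gripper_width: 85.3
grasp_force: 0.0
```

```bash
python3 - <<'E'
from h import *
im,d,P,c=grab("wrist"); save("w1",im); np.save("w1.npy",P); o=bot.get_obs(); print(o["tool_pos"],o["time"])
g=np.linalg.norm(P[:,:,:2]-[560,157],axis=2)
r=P[(g<40)&(P[:,:,2]>75)&(P[:,:,2]<110)]
print(len(r),cv2.minAreaRect(r[:,:2].astype(np.float32)),r.mean(0),np.percentile(r[:,2],[2,50,98]))
t=r[r[:,2]>95]; print(cv2.minAreaRect(t[:,:2].astype(np.float32)))
E
```

```text
[562.47480769 151.67925233 230.57280077] 2.025
412 ((561.1162719726562, 155.9417266845703), (9.561722755432129, 33.22724533081055), 67.18059539794922) [559.36163372 156.65741027  95.51264143] [79.12772507 96.65602101 98.45289697]
((561.2407836914062, 155.982421875), (9.502429008483887, 32.99454879760742), 66.82677459716797)
```

View pics/w1.png

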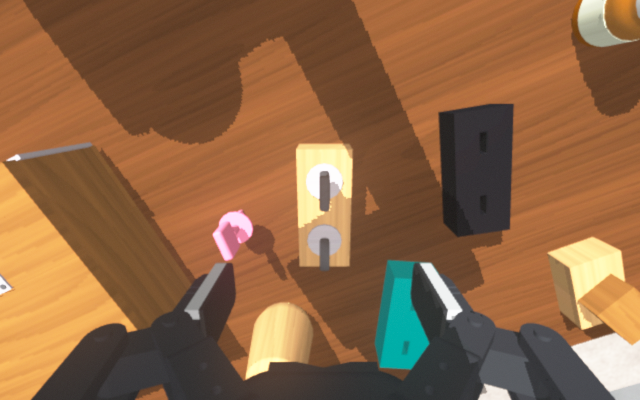

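The wrist picture shows the square-bow flat key at (323,190), the pinkey at (324,245) and the pink decoy at (233,235). The two measurements of the bow agree at (561,156) with the axis at 157°. I descend now.

Call:
{"name": "move_arm", "arguments": {
  "plan": [
    {"x": 0.08, "y": 0.09, "z": 1, "yaw": 0},
    {"x": 0, "y": 0, "z": 1, "yaw": 0},
    {"x": 0, "y": 0, "z": 1, "yaw": 0},
    {"x": 0, "y": 0, "z": 0.6, "yaw": 0},
    {"x": 0, "y": 0, "z": 0, "yaw": 0}
  ]
}}

```text
time: 2.65
tool_pos: [555.5, 160.8, 84.3]
orientation: [[-0.921, 0.39, -0.006], [0.39, 0.921, -0.001], [0.005, -0.003, -1.0]]
ft_force: [-0.8, -0.9, 0.5]
gripper_width: 85.1
grasp_force: 0.0
```

Call:
{"name": "move_arm", "arguments": {
  "plan": [
    {"x": 0, "y": 0, "z": 0, "yaw": 0},
    {"x": 0, "y": 0, "z": 0, "yaw": 0}
  ]
}}

```text
time: 2.9
tool_pos: [559.2, 161.5, 89.2]
orientation: [[-0.921, 0.39, 0.003], [0.39, 0.921, 0.001], [-0.002, 0.002, -1.0]]
ft_force: [0.1, -0.3, 0.3]
gripper_width: 85.5
grasp_force: 0.0
```

Call:
{"name": "move_arm", "arguments": {
  "plan": [
    {"x": 0, "y": 0, "z": 0, "yaw": 0},
    {"x": 0, "y": 0, "z": 0, "yaw": 0},
    {"x": 0, "y": 0, "z": 0, "yaw": 0}
  ]
}}

```text
time: 3.28
tool_pos: [558.0, 161.2, 87.5]
orientation: [[-0.921, 0.39, 0.0], [0.39, 0.921, 0.0], [-0.0, 0.0, -1.0]]
ft_force: [-0.9, -0.6, -0.2]
gripper_width: 85.1
grasp_force: 0.0
```

```bash
python3 - <<'E'
from h import *
im,d,P,c=grab("wrist"); o=bot.get_obs(); print(o["tool_pos"],o["time"])
g=np.linalg.norm(P[:,:,:2]-[560,157],axis=2)
t=P[(g<40)&(P[:,:,2]>94)&(P[:,:,2]<105)]
rc=cv2.minAreaRect(t[:,:2].astype(np.float32));print(len(t),rc)
R=np.array(o["orientation"]); print((R.T@(np.append(rc[0],82-19+1)-o["tool_pos"]))/40)
E
```

```text
[557.97263696 161.19477293  87.37451238] 3.325
1154 ((554.1417846679688, 139.92189025878906), (43.966068267822266, 33.508934020996094), 67.16499328613281)
[-0.11925604 -0.5270804   0.58433809]
```

```bash
python3 - <<'E'
from h import *
im,d,P,c=grab("wrist"); o=bot.get_obs(); save("w2",im)
R=np.array(o["orientation"]); L=(P-[560.5,156.5,0])@R
m=(abs(L[:,:,0])<30)&(abs(L[:,:,1])<14)&(P[:,:,2]>92)&(P[:,:,2]<105); t=P[m]
rc=cv2.minAreaRect(t[:,:2].astype(np.float32));print(len(t),rc)
print((R.T@(np.append(rc[0],82-19+1)-o["tool_pos"]))/40)
E
```

```text
1200 ((560.9795532226562, 155.989013671875), (10.006065368652344, 33.878448486328125), 67.19529724121094)
[-0.1206047  -0.08953834  0.58267569]
```

Call:
{"name": "move_arm", "arguments": {
  "plan": [
    {"x": -0.12, "y": -0.09, "z": 0, "yaw": 0},
    {"x": 0, "y": 0, "z": 0.58, "yaw": 0},
    {"x": 0, "y": 0, "z": 0, "yaw": 0},
    {"x": 0, "y": 0, "z": 0, "yaw": 0},
    {"x": 0, "y": 0, "z": 0, "yaw": 0}
  ]
}}

```text
time: 4.0
tool_pos: [561.7, 156.1, 65.1]
orientation: [[-0.921, 0.39, 0.001], [0.39, 0.921, 0.0], [-0.001, 0.001, -1.0]]
ft_force: [0.3, 0.8, 0.5]
gripper_width: 85.6
grasp_force: 0.0
```

Call:
{"name": "move_arm", "arguments": {
  "plan": [
    {"x": 0, "y": 0, "z": 0, "yaw": 0},
    {"x": 0, "y": 0, "z": 0, "yaw": 0},
    {"x": 0, "y": 0, "z": 0, "yaw": 0},
    {"x": 0, "y": 0, "z": 0, "yaw": 0},
    {"x": 0, "y": 0, "z": 0, "yaw": 0}
  ],
  "gripper": 1
}}

```text
time: 4.62
tool_pos: [561.1, 156.0, 64.2]
orientation: [[-0.921, 0.39, 0.0], [0.39, 0.921, -0.0], [-0.0, 0.0, -1.0]]
ft_force: [-0.0, -0.1, 0.4]
gripper_width: 9.0
grasp_force: 58.8
```

Call:
{"name": "move_arm", "arguments": {
  "plan": [
    {"x": 0, "y": 0, "z": 0, "yaw": 0},
    {"x": 0, "y": 0, "z": 0, "yaw": 0},
    {"x": 0, "y": 0, "z": 0, "yaw": 0}
  ]
}}

```text
time: 5.0
tool_pos: [561.0, 156.0, 64.2]
orientation: [[-0.921, 0.39, 0.0], [0.39, 0.921, -0.0], [-0.0, 0.0, -1.0]]
ft_force: [0.3, -1.1, 1.7]
gripper_width: 9.3
grasp_force: 58.8
```

Call:
{"name": "move_arm", "arguments": {
  "plan": [
    {"x": 0, "y": 0, "z": -0.5, "yaw": 0},
    {"x": 0, "y": 0, "z": -0.9, "yaw": 0},
    {"x": 0, "y": 0, "z": -1, "yaw": 0},
    {"x": 0, "y": 0, "z": -1, "yaw": 0},
    {"x": 0, "y": 0, "z": -0.5, "yaw": 0}
  ]
}}

```text
time: 5.62
tool_pos: [562.0, 156.2, 223.8]
orientation: [[-0.921, 0.39, 0.004], [0.39, 0.921, 0.001], [-0.003, 0.002, -1.0]]
ft_force: [0.4, 0.4, -1.6]
gripper_width: 9.0
grasp_force: 60.0
```

Call:
{"name": "move_arm", "arguments": {
  "plan": [
    {"x": 0, "y": 0, "z": 0, "yaw": 0},
    {"x": -0.2, "y": -0.9, "z": 0, "yaw": 0},
    {"x": -0.2, "y": -0.9, "z": 0, "yaw": 0},
    {"x": -0.2, "y": -0.9, "z": 0, "yaw": 0},
    {"x": -0.2, "y": -0.9, "z": 0, "yaw": 0}
  ]
}}

```text
time: 6.25
tool_pos: [532.6, 9.9, 217.3]
orientation: [[-0.921, 0.39, -0.004], [0.39, 0.921, 0.0], [0.004, -0.001, -1.0]]
ft_force: [0.8, 0.4, -0.9]
gripper_width: 8.9
grasp_force: 59.9
```

Call:
{"name": "move_arm", "arguments": {
  "plan": [
    {"x": -0.2, "y": -0.9, "z": 0, "yaw": 0},
    {"x": -0.2, "y": -0.9, "z": 0, "yaw": 0},
    {"x": -0.2, "y": -0.5, "z": 0, "yaw": 0},
    {"x": 0, "y": 0, "z": 0, "yaw": 0},
    {"x": 0, "y": 0, "z": 0, "yaw": 0}
  ]
}}

```text
time: 6.88
tool_pos: [519.7, -82.5, 218.5]
orientation: [[-0.921, 0.39, -0.002], [0.39, 0.921, 0.001], [0.003, 0.0, -1.0]]
ft_force: [-0.8, -0.2, -1.3]
gripper_width: 9.0
grasp_force: 60.0
```

Call:
{"name": "move_arm", "arguments": {
  "plan": [
    {"x": 0, "y": 0, "z": 0, "yaw": 0},
    {"x": 0, "y": 0, "z": 0, "yaw": 0},
    {"x": 0, "y": 0, "z": 0, "yaw": 0}
  ]
}}

```text
time: 7.25
tool_pos: [520.6, -82.7, 220.1]
orientation: [[-0.921, 0.389, 0.0], [0.389, 0.921, -0.0], [-0.0, 0.0, -1.0]]
ft_force: [0.5, 0.3, -0.8]
gripper_width: 9.4
grasp_force: 60.0
```

```bash
python3 - <<'E'
from h import *
im,d,P,c=grab("wrist"); o=bot.get_obs(); save("w3",im); np.save("w3.npy",P); np.save("w3d.npy",d); print(o["time"],o["tool_pos"],o["gripper_width"],o["grasp_force"],c[3].tolist(),c[:3])
E
```

```text
7.3 [520.56991495 -82.83275649 220.17127784] 9.15370749426836 59.96396362781525 [[0.38934590098544614, 0.8742815294435706, 0.28989925260276206, 446.1580366687687], [0.9210916143839071, -0.36958844030957266, -0.12245253244087279, -51.534005913438364], [8.542526972089414e-05, 0.3147001621597077, -0.9491911296673475, 361.01641961226335], [0.0, 0.0, 0.0, 1.0]] (np.float64(307.78223834735775), 322.79273511299596, 204.15069394807463)
```

View pics/w3.png

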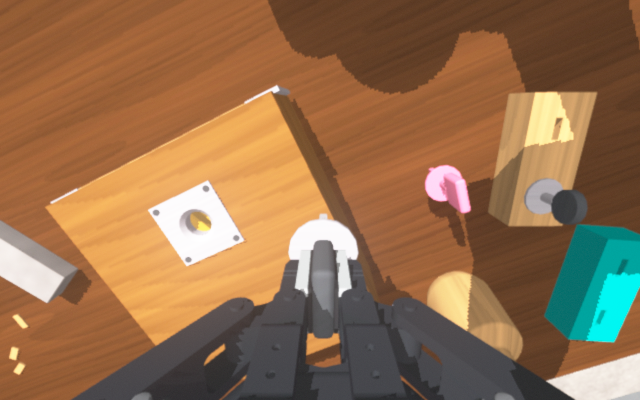

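The wrist picture shows the lock plate with the keyhole at (196,222), brass visible inside it, and the key held upright with its flange at (323,240). The pinkey is still in the block.

```bash
python3 - <<'E'
from h import *
P=np.load("w3.npy"); im=cv2.imread("pics/w3.png"); hs=cv2.cvtColor(im,cv2.COLOR_BGR2HSV)
from h import cam
f,cx,cy,M=cam("wrist")
def toz(uv,z):
    uv=np.atleast_2d(uv); r=np.stack([(uv[:,0]-cx)/f,(uv[:,1]-cy)/f,np.ones(len(uv))],-1)@M[:3,:3].T
    return M[:3,3]+r*((z-M[2,3])/r[:,2])[:,None]
m=np.zeros((400,640),np.uint8); m[175:272,142:250]=((hs[:,:,1]<50)&(hs[:,:,2]>150))[175:272,142:250]
cs,_=cv2.findContours(m,cv2.RETR_EXTERNAL,cv2.CHAIN_APPROX_NONE); k=max(cs,key=cv2.contourArea)
print("plate",cv2.minAreaRect(toz(k[:,0],114)[:,:2].astype(np.float32)))
# hole rim: non-white blob inside
fill=np.zeros_like(m); cv2.drawContours(fill,[k],-1,255,-1); h=((fill>0)&(m==0)).astype(np.uint8)
cs,_=cv2.findContours(h,cv2.RETR_EXTERNAL,cv2.CHAIN_APPROX_NONE); k2=max(cs,key=cv2.contourArea)
print("hole",cv2.minEnclosingCircle(toz(k2[:,0],114)[:,:2].astype(np.float32)),cv2.contourArea(k2))
v=P[180:265,150:245].reshape(-1,3); print("z",np.nanmedian(v[:,2]))
# chest top edges
t=P[(P[:,:,2]>108)&(P[:,:,2]<118)]; t=t[t[:,1]<-60]; print("chest",cv2.minAreaRect(t[:,:2].astype(np.float32)),len(t))
fl=P[215:260,285:360].reshape(-1,3); fl=fl[(fl[:,2]>195)&(fl[:,2]<212)]; print("flange",np.nanmedian(fl[:,2]),cv2.minAreaRect(fl[:,:2].astype(np.float32)),fl[:,:2].min(0),fl[:,:2].max(0))
cr=im[190:250,160:240]; cv2.imwrite("pics/c2.png",cv2.resize(cr,None,fx=8,fy=8,interpolation=cv2.INTER_CUBIC))
E
```

```text
plate ((496.5770568847656, -191.36544799804688), (60.05573654174805, 60.39779281616211), 2.3275129795074463)
hole ((494.5953063964844, -186.8408660888672), 10.16677188873291) 302.0
z 111.11224534685981
chest ((547.1968383789062, -191.1865692138672), (240.49925231933594, 221.22738647460938), 2.327054023742676) 38533
flange 203.2465137309505 ((513.9093017578125, -80.28414154052734), (39.47687911987305, 24.398998260498047), 67.13448333740234) [ 501.03812961 -102.54814227] [532.22626139 -63.35335867]
```

View pics/c2.png

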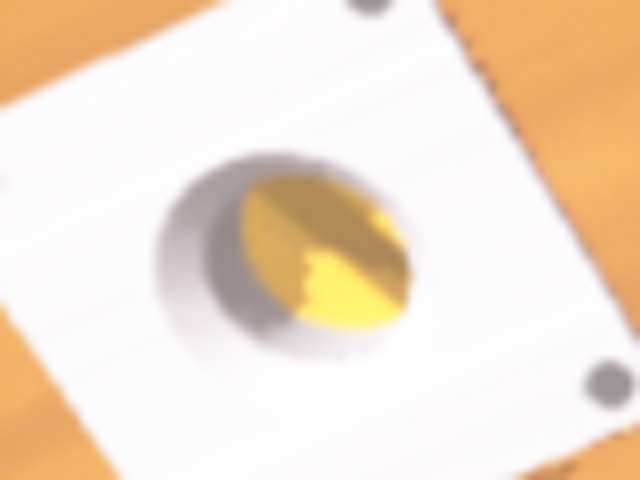

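```bash
python3 - <<'E'
from h import *
f,cx,cy,M=cam("wrist"); P=np.load("w3.npy"); im=cv2.imread("pics/w3.png"); hs=cv2.cvtColor(im,cv2.COLOR_BGR2HSV)
def toz(uv,z):
    uv=np.atleast_2d(uv).astype(float); r=np.stack([(uv[:,0]-cx)/f,(uv[:,1]-cy)/f,np.ones(len(uv))],-1)@M[:3,:3].T
    return M[:3,3]+r*((z-M[2,3])/r[:,2])[:,None]
for a,b in(((310,250),(405,305)),((372,208),(408,242)),((258,200),(400,300))):
    p=toz(np.array([a,b])/8+[160-.44,190-.44],99.5); v=p[1]-p[0]; print(p[:,:2].round(1).tolist(),np.degrees(np.arctan2(v[1],v[0])))
br=P[190:250,160:240][(hs[190:250,160:240,0]>18)&(hs[190:250,160:240,1]>120)]
print(np.nanpercentile(br[:,2],[5,25,50,75,95]))
m=(hs[:,:,1]<50)&(hs[:,:,2]>200); r=P[175:272,142:250][m[175:272,142:250]]; r=r[r[:,2]>110]
print("plate pts",cv2.minAreaRect(r[:,:2].astype(np.float32)),np.median(r[:,2]))
# colour edge rows in brass zone
g=cv2.cvtColor(im,cv2.COLOR_BGR2GRAY)[208:234,184:216]
for row in g[::2]: print(*row[::1])
E
```

```text
[[496.6, -196.1], [506.7, -189.5]] 33.07605458361864
[[494.9, -187.1], [500.1, -185.4]] 18.203192018333777
[[489.0, -198.5], [506.0, -189.7]] 27.238133670085105
[96.03243313 97.13142803 97.629177   98.13271471 98.73774793]
plate pts ((497.3524475097656, -192.86318969726562), (60.9963493347168, 61.28775405883789), 2.511023998260498) 112.30373686881856
252 253 253 253 253 252 250 247 245 244 243 242 243 245 248 250 251 252 252 252 252 252 252 252 252 252 252 252 252 251 251 251
252 251 245 227 197 177 170 167 166 167 166 167 171 177 184 185 196 214 233 245 249 252 252 252 252 252 251 251 251 251 251 251
213 182 168 164 163 164 161 157 153 152 147 145 147 146 145 151 159 176 185 192 206 226 243 249 251 251 251 251 252 252 252 252
166 165 165 162 158 154 158 165 162 152 146 145 145 143 144 144 145 148 156 167 178 191 204 220 237 247 251 252 252 252 252 252
168 168 165 153 145 146 163 172 173 170 163 155 146 145 142 144 143 144 143 145 150 161 186 214 228 233 245 251 252 252 252 252
175 169 155 143 141 145 166 175 176 171 173 170 167 158 148 146 143 144 144 144 144 145 160 193 215 231 238
[... 216 characters left out ...]
 222 204 176 158 147 143 144 142 142 161 232 247 250 251 252
207 187 156 146 145 146 146 154 165 174 175 175 176 178 204 227 231 231 229 226 215 193 174 166 164 157 159 211 245 250 251 252
220 218 187 155 147 145 148 148 150 159 170 174 176 181 215 228 230 231 232 232 232 229 222 206 183 172 181 237 252 252 252 252
231 231 228 198 164 154 156 153 151 151 153 161 174 202 224 230 232 233 233 233 233 233 233 230 229 219 219 251 253 253 252 252
234 235 238 237 227 203 178 166 159 166 171 176 194 211 222 230 234 236 235 236 237 237 237 240 242 247 253 254 254 254 253 252
241 242 243 244 245 245 239 223 205 203 209 214 218 222 225 228 230 233 237 240 241 242 244 245 252 254 254 254 254 253 252 252
```

Call:
{"name": "move_arm", "arguments": {
  "plan": [
    {"x": -0.176, "y": -0.918, "z": 0, "yaw": 0},
    {"x": -0.176, "y": -0.918, "z": 0, "yaw": 0},
    {"x": -0.176, "y": -0.918, "z": 0, "yaw": 0},
    {"x": 0, "y": 0, "z": 0, "yaw": -0.054},
    {"x": 0, "y": 0, "z": 0, "yaw": -0.054}
  ]
}}

```text
time: 7.92
tool_pos: [496.8, -193.4, 220.1]
orientation: [[-0.998, 0.057, 0.0], [0.057, 0.998, 0.0], [-0.0, 0.0, -1.0]]
ft_force: [-0.3, -0.4, -1.1]
gripper_width: 9.4
grasp_force: 60.0
```

Call:
{"name": "move_arm", "arguments": {
  "plan": [
    {"x": 0, "y": 0, "z": 0, "yaw": -0.054},
    {"x": 0, "y": 0, "z": 0, "yaw": -0.054},
    {"x": 0, "y": 0, "z": 0, "yaw": -0.056},
    {"x": 0, "y": 0, "z": 0.5, "yaw": 0},
    {"x": 0, "y": 0, "z": 0.5, "yaw": 0}
  ]
}}

```text
time: 8.55
tool_pos: [496.6, -192.6, 178.2]
orientation: [[-0.901, -0.435, -0.001], [-0.435, 0.901, 0.0], [0.0, 0.001, -1.0]]
ft_force: [-0.6, 0.1, -2.6]
gripper_width: 9.0
grasp_force: 60.1
```

Call:
{"name": "move_arm", "arguments": {
  "plan": [
    {"x": 0, "y": 0, "z": 0, "yaw": 0},
    {"x": 0, "y": 0, "z": 0, "yaw": 0},
    {"x": 0, "y": 0, "z": 0, "yaw": 0},
    {"x": 0, "y": 0, "z": 0, "yaw": 0},
    {"x": 0, "y": 0, "z": 0, "yaw": 0}
  ]
}}

```text
time: 9.18
tool_pos: [497.2, -193.0, 180.5]
orientation: [[-0.899, -0.438, 0.001], [-0.438, 0.899, -0.0], [-0.0, -0.001, -1.0]]
ft_force: [-0.4, -0.3, -1.4]
gripper_width: 9.4
grasp_force: 60.0
```

```bash
python3 - <<'E'
from h import *
im,d,P,c=grab("wrist"); save("w4",im); np.save("w4.npy",P);o=bot.get_obs(); print(o["tool_pos"],o["joint_positions"],o["ft_force"],o["torque"]); R=np.array(o["orientation"]); print(R.round(4))
hs=cv2.cvtColor(im,cv2.COLOR_RGB2HSV)
L=(P-o["tool_pos"])@R
g=np.linalg.norm(P[:,:,:2]-[497,-192],axis=2)
t=P[(P[:,:,2]>108)&(P[:,:,2]<118)]; print("chest",cv2.minAreaRect(t[:,:2].astype(np.float32)))
fl=L[(g<30)&(P[:,:,2]>158)&(P[:,:,2]<170)]; print("flange in tool",fl.min(0),fl.max(0),len(fl))
E
```

```text
[ 497.08344178 -192.89503621  180.39773301] [-2.67176451e+01 -1.22290601e+00  9.96374544e+01 -2.28993773e-03
  8.15564599e+01 -1.42711097e+02] [ 0.05846381  0.88034076 -1.84568425] [ 0.02008991 -0.02048148 -0.00267133]
[[-8.988e-01 -4.383e-01  4.000e-04]
 [-4.383e-01  8.988e-01 -3.000e-04]
 [-3.000e-04 -4.000e-04 -1.000e+00]]
chest ((547.6136474609375, -190.47015380859375), (241.044921875, 221.52645874023438), 2.3179261684417725)
flange in tool [ -5.35399126 -20.2882522   15.08288614] [19.70666495 19.18671628 21.62540803] 1691
```

View pics/w4.png

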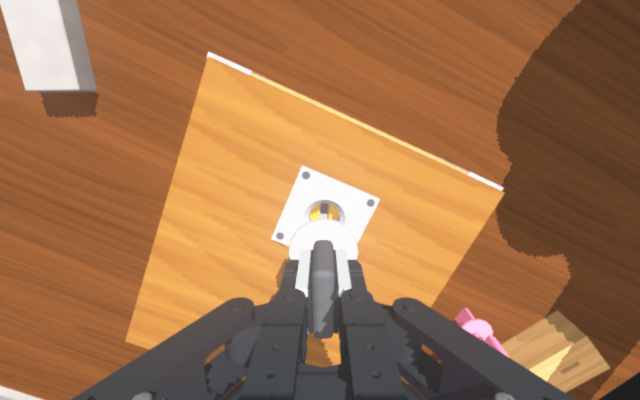

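The keyhole shows at (325,212) just ahead of the flange. Its slot is a dark vertical band, so it looks aligned with the blade; I zoom in to check.

```bash
python3 - <<'E'
from h import *
im=cv2.imread("pics/w4.png"); cv2.imwrite("pics/c3.png",cv2.resize(im[160:255,265:390],None,fx=6,fy=6,interpolation=cv2.INTER_CUBIC))
g=cv2.cvtColor(im,cv2.COLOR_BGR2GRAY)[200:222,304:348]
for i in range(0,22,2): print(200+i,*g[i])
E
```

```text
200 252 252 252 252 252 252 252 252 252 252 252 250 246 238 228 222 208 190 180 175 178 179 179 181 192 202 227 241 247 251 252 253 253 253 253 253 252 252 252 252 252 252 252 252
202 252 252 252 252 252 252 252 250 246 234 214 197 188 184 180 172 166 159 157 154 155 154 154 158 162 164 165 165 169 177 197 227 246 252 253 253 253 253 253 253 253 252 252 252
204 252 252 252 252 252 249 237 217 202 198 195 190 186 183 181 174 152 130 121 118 121 120 121 124 139 160 169 169 170 168 168 167 171 185 224 247 252 253 253 253 253 253 253 253
206 253 253 252 251 242 224 211 205 201 196 188 182 178 178 170 166 148 127 120 118 118 119 120 125 141 160 170 175 178 178 174 171 169 171 172 184 226 248 252 252 252 253 253 253
208 252 252 248 235 225 222 217 207 194 183 178 177 176 178 176 166 143 125 118 118 118 119 119 127 143 163 174 177 178 177 178 178 178 179 180 178 183 214 242 251 252 252 252 252
210 251 245 234 229 228 227 212 190 177 177 177 176 181 203 206 184 144 123 117 119 118 118 121 129 148 165 174 177 177 178 178 176 178 179 182 177 175 185 201 241 251 252 252 252
212 247 239 234 233 
[... 179 characters left out ...]
 234 213 224 218 215 227 232 231 232 232 229 229 229 223 222 223 223 222 211 171 185 214 214 210 190 179 177 177 177 177 177 186 202 208 206 208 228 249 252 252
216 246 245 245 244 236 221 230 233 232 233 232 233 232 232 233 236 237 238 237 237 237 238 235 192 195 224 230 224 196 177 175 176 175 174 169 175 205 214 204 209 217 245 252 252
218 248 249 249 248 243 225 226 234 234 234 234 234 234 229 231 237 237 237 234 234 232 236 235 209 209 225 231 222 195 180 177 177 176 171 160 178 213 221 220 217 221 241 251 252
220 250 251 251 251 249 234 224 227 232 236 238 237 239 241 244 247 248 250 251 251 251 251 249 248 245 244 245 243 239 227 220 213 200 184 168 199 226 228 226 223 224 242 250 251
```

View pics/c3.png

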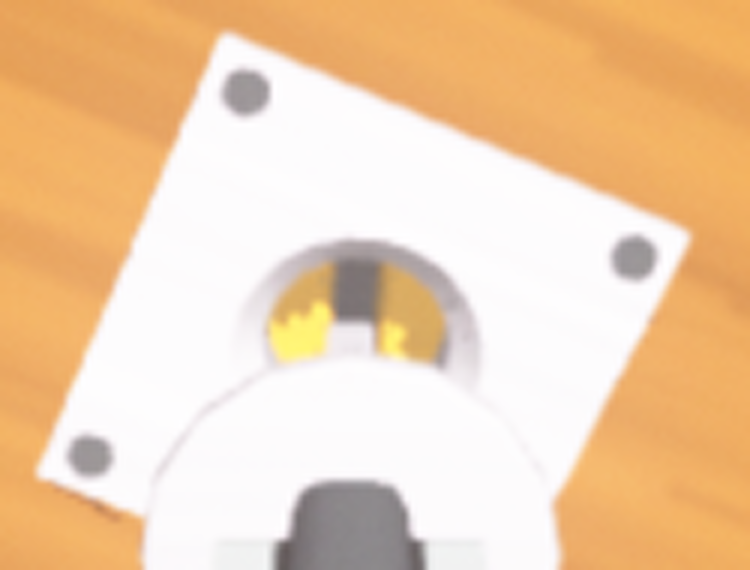

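The zoom shows the slot (dark, at (355,290)) parallel to the blade and about 1 mm to its right. I shift +0.8 mm along tool y and descend into the bore.

Call:
{"name": "move_arm", "arguments": {
  "plan": [
    {"x": 0, "y": 0.02, "z": 0, "yaw": 0},
    {"x": 0, "y": 0, "z": 0.25, "yaw": 0},
    {"x": 0, "y": 0, "z": 0.15, "yaw": 0},
    {"x": 0, "y": 0, "z": 0.1, "yaw": 0},
    {"x": 0, "y": 0, "z": 0, "yaw": 0}
  ]
}}

```text
time: 9.85
tool_pos: [496.2, -191.9, 159.4]
orientation: [[-0.899, -0.438, -0.001], [-0.438, 0.899, 0.001], [0.001, 0.001, -1.0]]
ft_force: [-0.5, 0.5, -1.2]
gripper_width: 9.2
grasp_force: 60.0
```

Call:
{"name": "move_arm", "arguments": {
  "plan": [
    {"x": 0, "y": 0, "z": 0.05, "yaw": 0},
    {"x": 0, "y": 0, "z": 0.05, "yaw": 0},
    {"x": 0, "y": 0, "z": 0, "yaw": 0},
    {"x": 0, "y": 0, "z": 0, "yaw": 0}
  ]
}}

```text
time: 10.35
tool_pos: [496.6, -192.1, 156.2]
orientation: [[-0.899, -0.438, 0.0], [-0.438, 0.899, -0.0], [-0.0, -0.0, -1.0]]
ft_force: [-0.8, -0.2, -2.3]
gripper_width: 9.4
grasp_force: 60.0
```

Call:
{"name": "move_arm", "arguments": {
  "plan": [
    {"x": 0, "y": 0, "z": 0.04, "yaw": 0},
    {"x": 0, "y": 0, "z": 0.04, "yaw": 0},
    {"x": 0, "y": 0, "z": 0, "yaw": 0},
    {"x": 0, "y": 0, "z": 0, "yaw": 0}
  ]
}}

```text
time: 10.85
tool_pos: [496.6, -192.1, 152.8]
orientation: [[-0.899, -0.438, -0.0], [-0.438, 0.899, 0.0], [0.0, 0.0, -1.0]]
ft_force: [-0.7, 0.5, -0.4]
gripper_width: 9.6
grasp_force: 60.0
```

Call:
{"name": "move_arm", "arguments": {
  "plan": [
    {"x": 0, "y": 0, "z": 0.04, "yaw": 0},
    {"x": 0, "y": 0, "z": 0.04, "yaw": 0},
    {"x": 0, "y": 0, "z": 0, "yaw": 0},
    {"x": 0, "y": 0, "z": 0, "yaw": 0}
  ]
}}

```text
time: 11.35
tool_pos: [496.6, -192.1, 149.7]
orientation: [[-0.899, -0.438, -0.0], [-0.438, 0.899, -0.0], [0.0, -0.0, -1.0]]
ft_force: [-0.8, -0.1, -1.7]
gripper_width: 9.2
grasp_force: 60.0
```

Call:
{"name": "move_arm", "arguments": {
  "plan": [
    {"x": 0, "y": 0, "z": 0.04, "yaw": 0},
    {"x": 0, "y": 0, "z": 0.04, "yaw": 0},
    {"x": 0, "y": 0, "z": 0.04, "yaw": 0},
    {"x": 0, "y": 0, "z": 0, "yaw": 0},
    {"x": 0, "y": 0, "z": 0, "yaw": 0}
  ]
}}

```text
time: 11.98
tool_pos: [496.6, -192.2, 144.9]
orientation: [[-0.899, -0.438, -0.0], [-0.438, 0.899, -0.0], [0.0, -0.0, -1.0]]
ft_force: [0.1, -0.1, -2.5]
gripper_width: 9.0
grasp_force: 60.1
```

Call:
{"name": "move_arm", "arguments": {
  "plan": [
    {"x": 0, "y": 0, "z": 0.04, "yaw": 0},
    {"x": 0, "y": 0, "z": 0.04, "yaw": 0},
    {"x": 0, "y": 0, "z": 0.04, "yaw": 0},
    {"x": 0, "y": 0, "z": 0, "yaw": 0},
    {"x": 0, "y": 0, "z": 0, "yaw": 0}
  ]
}}

```text
time: 12.6
tool_pos: [496.5, -192.1, 140.0]
orientation: [[-0.899, -0.438, -0.0], [-0.438, 0.899, 0.0], [0.0, 0.0, -1.0]]
ft_force: [-0.6, -0.8, -1.9]
gripper_width: 9.3
grasp_force: 60.1
```

Sliding freely, with 6–7 mm to go; smaller steps now.

Call:
{"name": "move_arm", "arguments": {
  "plan": [
    {"x": 0, "y": 0, "z": 0.04, "yaw": 0},
    {"x": 0, "y": 0, "z": 0.04, "yaw": 0},
    {"x": 0, "y": 0, "z": 0.03, "yaw": 0},
    {"x": 0, "y": 0, "z": 0, "yaw": 0},
    {"x": 0, "y": 0, "z": 0, "yaw": 0}
  ]
}}

```text
time: 13.22
tool_pos: [496.5, -192.1, 135.6]
orientation: [[-0.899, -0.438, -0.0], [-0.438, 0.899, -0.0], [0.0, 0.0, -1.0]]
ft_force: [0.1, -0.6, -2.3]
gripper_width: 9.7
grasp_force: 60.0
```

Call:
{"name": "move_arm", "arguments": {
  "plan": [
    {"x": 0, "y": 0, "z": 0.02, "yaw": 0},
    {"x": 0, "y": 0, "z": 0.01, "yaw": 0},
    {"x": 0, "y": 0, "z": 0, "yaw": 0},
    {"x": 0, "y": 0, "z": 0, "yaw": 0}
  ]
}}

```text
time: 13.72
tool_pos: [496.6, -192.1, 134.5]
orientation: [[-0.899, -0.438, 0.0], [-0.438, 0.899, -0.0], [-0.0, -0.0, -1.0]]
ft_force: [0.5, -1.1, -1.1]
gripper_width: 9.3
grasp_force: 60.0
```

Call:
{"name": "move_arm", "arguments": {
  "plan": [
    {"x": 0, "y": 0, "z": 0.01, "yaw": 0},
    {"x": 0, "y": 0, "z": 0.01, "yaw": 0},
    {"x": 0, "y": 0, "z": 0, "yaw": 0},
    {"x": 0, "y": 0, "z": 0, "yaw": 0}
  ]
}}

```text
time: 14.22
tool_pos: [496.6, -192.1, 133.7]
orientation: [[-0.899, -0.438, -0.0], [-0.438, 0.899, 0.0], [0.0, 0.0, -1.0]]
ft_force: [0.8, -1.5, -1.7]
gripper_width: 9.3
grasp_force: 60.0
```

Call:
{"name": "move_arm", "arguments": {
  "plan": [
    {"x": 0, "y": 0, "z": 0.01, "yaw": 0},
    {"x": 0, "y": 0, "z": 0.01, "yaw": 0},
    {"x": 0, "y": 0, "z": 0, "yaw": 0},
    {"x": 0, "y": 0, "z": 0, "yaw": 0}
  ]
}}

```text
time: 14.72
tool_pos: [496.7, -192.1, 133.2]
orientation: [[-0.899, -0.438, 0.0], [-0.438, 0.899, -0.0], [-0.0, -0.0, -1.0]]
ft_force: [-1.5, 0.6, 3.4]
gripper_width: 9.1
grasp_force: 60.6
```

Contact at about 5 N with the TCP at 133 matches fully home. I turn clockwise.

Call:
{"name": "move_arm", "arguments": {
  "plan": [
    {"x": 0, "y": 0, "z": 0, "yaw": 0.03},
    {"x": 0, "y": 0, "z": 0, "yaw": 0.03},
    {"x": 0, "y": 0, "z": 0, "yaw": 0.03},
    {"x": 0, "y": 0, "z": 0, "yaw": 0.03},
    {"x": 0, "y": 0, "z": 0, "yaw": 0}
  ]
}}

```text
time: 15.35
tool_pos: [496.8, -192.1, 133.1]
orientation: [[-0.997, -0.077, 0.001], [-0.077, 0.997, -0.0], [-0.001, -0.0, -1.0]]
ft_force: [0.7, 0.3, 2.0]
gripper_width: 9.4
grasp_force: 60.6
```

```bash
python3 -c "
from h import *
o=bot.get_obs(); print(o['tool_pos'],o['ft_force'],o['torque'])"
```

```text
[ 496.83094353 -192.1405073   133.13331091] [0.70401832 0.29499679 2.04145798] [-0.00646004  0.00560127  0.01501267]
```

Call:
{"name": "move_arm", "arguments": {
  "plan": [
    {"x": 0, "y": 0, "z": 0, "yaw": 0.04},
    {"x": 0, "y": 0, "z": 0, "yaw": 0.04},
    {"x": 0, "y": 0, "z": 0, "yaw": 0.04},
    {"x": 0, "y": 0, "z": 0, "yaw": 0.04},
    {"x": 0, "y": 0, "z": 0, "yaw": 0.04}
  ]
}}

```text
time: 15.98
tool_pos: [496.8, -192.2, 133.2]
orientation: [[-0.851, 0.525, 0.001], [0.525, 0.851, -0.0], [-0.001, 0.0, -1.0]]
ft_force: [0.2, -1.1, 2.0]
gripper_width: 9.3
grasp_force: 60.6
```

Call:
{"name": "move_arm", "arguments": {
  "plan": [
    {"x": 0, "y": 0, "z": 0, "yaw": 0.04},
    {"x": 0, "y": 0, "z": 0, "yaw": 0.04},
    {"x": 0, "y": 0, "z": 0, "yaw": 0.04},
    {"x": 0, "y": 0, "z": 0, "yaw": 0.04},
    {"x": 0, "y": 0, "z": 0, "yaw": 0.02}
  ]
}}

```text
time: 16.6
tool_pos: [496.8, -192.2, 133.2]
orientation: [[-0.438, 0.899, 0.001], [0.899, 0.438, -0.0], [-0.001, 0.0, -1.0]]
ft_force: [-0.1, -1.7, 2.1]
gripper_width: 9.3
grasp_force: 60.6
```

Call:
{"name": "move_arm", "arguments": {
  "plan": [
    {"x": 0, "y": 0, "z": 0, "yaw": 0},
    {"x": 0, "y": 0, "z": 0, "yaw": 0},
    {"x": 0, "y": 0, "z": 0, "yaw": 0},
    {"x": 0, "y": 0, "z": 0, "yaw": 0}
  ]
}}

```text
time: 17.1
tool_pos: [496.8, -192.2, 133.1]
orientation: [[-0.439, 0.899, 0.001], [0.899, 0.439, -0.0], [-0.0, 0.0, -1.0]]
ft_force: [0.0, -0.9, 4.2]
gripper_width: 9.5
grasp_force: 60.8
```

```bash
python3 - <<'E'
from h import *
o=bot.get_obs(); print(o['tool_pos'],o['ft_force'],o['torque'],o['joint_positions'][5])
im,d,P,c=grab("top"); save("t2",im); P0=np.load("top1.npy")
r=P[170:300,330:420].reshape(-1,3); r=r[(r[:,2]>20)&(r[:,2]<125)&(r[:,0]<440)&(r[:,1]<-70)&(r[:,1]>-310)]
print(len(r),r.min(0) if len(r) else "",np.percentile(r,50,axis=0))
r=P0[170:300,330:420].reshape(-1,3); r=r[(r[:,2]>20)&(r[:,2]<125)&(r[:,0]<440)&(r[:,1]<-70)&(r[:,1]>-310)]
print(len(r),r.min(0))
im,d,P,c=grab("wrist"); save("w5",im)
E
```

```text
[ 496.80650388 -192.20369475  133.12275944] [ 0.0470079  -0.92939868  4.19921697] [-0.15331795 -0.12426189  0.07739474] -52.70467696200458
538 [ 379.32393003 -279.22200848   20.01932711] [ 413.33438318 -196.86231251   97.87039046]
311 [ 421.17515901 -304.35179389   52.45712679]
```

View pics/w5.png

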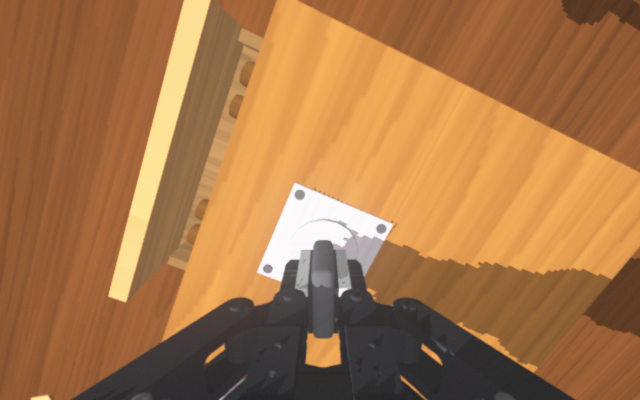

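The drawer shows open at (160,150), and the flange sits on the plate at (322,235). I release and retreat upward.

Call:
{"name": "move_arm", "arguments": {
  "plan": [
    {"x": 0, "y": 0, "z": 0, "yaw": 0},
    {"x": 0, "y": 0, "z": 0, "yaw": 0},
    {"x": 0, "y": 0, "z": 0, "yaw": 0},
    {"x": 0, "y": 0, "z": 0, "yaw": 0}
  ],
  "gripper": -0.2
}}

```text
time: 17.7
tool_pos: [496.4, -192.0, 132.7]
orientation: [[-0.438, 0.899, -0.0], [0.899, 0.438, 0.0], [0.0, -0.0, -1.0]]
ft_force: [-0.6, 0.1, -0.2]
gripper_width: 51.1
grasp_force: 0.0
```

Call:
{"name": "move_arm", "arguments": {
  "plan": [
    {"x": 0, "y": 0, "z": -0.4, "yaw": 0},
    {"x": 0, "y": 0, "z": -0.8, "yaw": 0},
    {"x": 0, "y": 0, "z": -0.8, "yaw": 0},
    {"x": 0, "y": 0, "z": -0.6, "yaw": 0},
    {"x": 0, "y": 0, "z": 0, "yaw": 0}
  ]
}}

```text
time: 18.32
tool_pos: [498.1, -192.9, 240.7]
orientation: [[-0.438, 0.899, 0.005], [0.899, 0.438, -0.003], [-0.005, 0.004, -1.0]]
ft_force: [0.8, 1.1, -0.9]
gripper_width: 51.0
grasp_force: 0.0
```

Call:
{"name": "move_arm", "arguments": {
  "plan": [
    {"x": 0, "y": 0, "z": 0, "yaw": 0},
    {"x": 0, "y": 0, "z": 0, "yaw": 0},
    {"x": 0, "y": 0, "z": 0, "yaw": 0},
    {"x": 0, "y": 0, "z": 0, "yaw": 0}
  ]
}}

```text
time: 18.82
tool_pos: [496.4, -192.0, 236.3]
orientation: [[-0.438, 0.899, -0.001], [0.899, 0.438, 0.0], [0.001, -0.001, -1.0]]
ft_force: [0.1, 0.1, 0.1]
gripper_width: 51.5
grasp_force: 0.0
```

```bash
python3 - <<'E'
from h import *
o=bot.get_obs(); print(o['time'],o['tool_pos'],o['gripper_width'],abs(o['joint_vel']).max())
im,d,P,c=grab("wrist"); save("w6",im)
g=np.linalg.norm(P[:,:,:2]-[497,-192],axis=2)
r=P[(g<30)&(P[:,:,2]>155)&(P[:,:,2]<175)]; print(len(r),cv2.minAreaRect(r[:,:2].astype(np.float32)),r[:,2].max())
E
```

```text
18.825 [ 496.35924116 -191.98496883  236.33938769] 51.52882489922083 0.20684731421864072
582 ((496.51263427734375, -192.8388671875), (9.587608337402344, 33.674659729003906), 26.132274627685547) 168.65708229943178
```

View pics/w6.png

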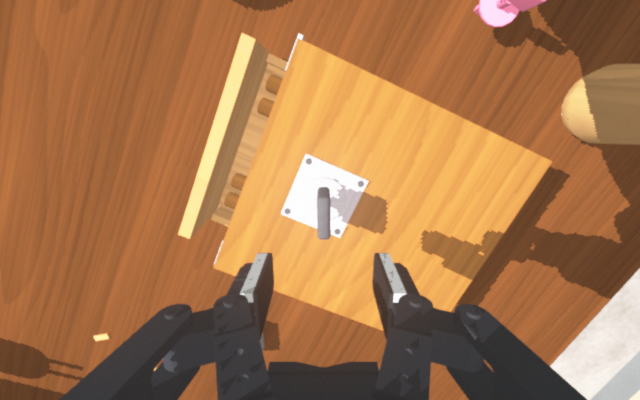

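The picture shows the key upright in the lock at (323,210), bow top at 168.7 mm (168 expected when home). The drawer is out at (215,140) and the gripper is clear.

```bash
python3 -c "
from plant import bot
print(bot.finish_job())"
```

```text
the job is handed in; nothing more can be done
None
```

The flat-bladed key is fully home in the lock, turned clockwise and released, the drawer has sprung out, and the job is handed in at about 19 s; no verdict was returned.

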